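Roll the seal bar of a specimen case home

ROBOT

A 6-joint arm with a two-finger parallel gripper is mounted at the origin on the work surface. World frame = base frame: x ahead of the robot, y to its left, z up, the work surface at z = 0. Lengths are in m, angles in degrees, forces in N, time in s.
With the tool pointing down it reaches from about 0.4 to 0.825 m from the base axis. Payload 7 kg.
Tool frame: the origin (TCP) lies between the finger pads; the fingertips stand 19 mm ahead of it and the grasp point (between the pads) is the TCP; z points along the fingers, y is the line along which they close (so a half turn about z gives the same grasp; the last joint's range is limited). The gripper opens to 88 mm and grips with 3 to 60 N. Pads are 19 mm wide; open, the fingers measure 130 mm over their backs; the gripper's body (78 mm by 193 mm) begins 47 mm behind the grasp point.
Start: joints at [85.778, 20.546, 0.682, 0, -70.136, -16.507], TCP at [0.239, 0.631, 0.246] pointing down, gripper open.
Joint ranges: [-176.03, 176.03], [-82.01, 121.73], [-58.28, 71.71], [-173.87, 95.51], [-174.79, -0.11], [-173.66, 173.66]. Speed limits (degrees/s): [136.94, 136.94, 172.46, 180, 180, 180].

INTERFACE

Orientations are given as [roll, pitch, yaw] about the fixed x, y, z axes, in that order (R = Rz(yaw) Ry(pitch) Rx(roll)).
In Python, from plant import r gives the robot as it stands. The module is installed in compiled form; this text tells all that it offers.
- The arm moves only by the shell command python3 -m pendant 'ROWS' [OPENING] [FORCE]. ROWS is JSON, a list of rows, each a list of 6 numbers: the shift along the tool's x, y, z in mm, then the turn, a rotation vector about the tool's x, y, z in rad. In form: [[tx, ty, tz, wx, wy, wz], ...]. A call has 1 to 20 rows; each row is the pose to reach, as a shift and turn from the pose commanded when the call began, along the tool's axes at that moment; what a row does not reach only later rows make up. A row lasts 1/8 s, in which the tool goes at most 62.5 mm and 10.7 degrees, less where a joint would pass 70% of its speed; a pose out of reach is approached as far as the arm can. A call with a gripper value outside its range is refused whole. OPENING is the finger opening in mm, from 0 to 87.6, set as the call begins (- or left out, the last holds). The fingers move at their own pace and stop on an object; FORCE is the grip in N (left out, the last holds). Time passes only in rows, so rows that repeat a pose let the fingers close. It gives the time, the measured TCP pose, the force, the opening and the grip force at its end, in the units of the state.
- r.get_state(): the state, without advancing time (a new reading comes with each control period).
- r.capture(name): name is "scene" or "top"; returns the picture (384x512x3 uint8, red, green, blue); there is no depth.
- r.camera_params(name): a dict with "mtx" (3x3 intrinsics, pixels), "rvec" (rotation vector, rad) and "tvec" (3), from world to camera coordinates, as OpenCV has them. Camera axes: x right, y down, z forward; pixel columns grow to the right and rows downward; lengths in m; the calibration is good to about 2 mm. A picture is of the moment at which its call begins. camera_params takes no time and is no camera call.
- r.close_job(): hands the job in; it is judged then, once.
The state is a dict: "time_s": time; "joints": joint angles; "qd": joint speeds; "joint_torque": joint torques, N m; "tcp_pos": TCP position; "eef_rot": TCP orientation; "contact_force": force on the tool from outside, world axes, zero at the start; "moment": the same for the moment, N m; "gripper_width": finger opening in m; "gripper_force": force on a finger pad.
Only numpy, scipy, OpenCV 4.12 (cv2) and the standard library are available. Lean on these libraries where they do the work, as an engineer would, in place of code of your own. Each camera call takes 0.05 s, during which the arm holds its last target. There are 200 camera calls.

TASK

On one of the two specimen cases the links of the seal bar still stand up above its end blocks. Take the palm roller (the tool with the wheel) from its rack, roll it along that bar with firm pressure until all four links are fully home, level with the end blocks, then hang the roller back upright in its own rack and let go. Press the bar only with the roller, and keep the gripper off the case.

Things in the scene. Friction and masses are not known exactly. Their poses are not given: they have to be found in the camera images.
- roller_grip (a point): Centre of the roller's grip: grey block 64 (x) by 28 (y) by 56 mm high, z up; take it from above across the 28 mm. 36 mm below this point is the underside of a steel cross plate, 96 (x) by 44 (y) by 8 mm; 90 mm below it the bottom of the one rubber wheel, 50 mm diameter, 30 mm wide, which rolls along y. About 0.4 kg. The look-alike in the other rack has a flat foot, no wheel.
- wheel (a joint): Angle of the roller's free-turning wheel, rad; 0 at the start, 1 rad is 25 mm of rolling.
- rack: The roller's fixed aluminium rack, 82 (x) by 90 (y) by 66 mm high; origin: centre of its underside. Two rails along y on posts, 58 mm apart: the roller's cross plate lies on them, its 40 mm wide fork and wheel hang between them (9 mm play each way in x, open at both y ends). Roller home: x and y as the rack's, grip point 102 mm above the origin. The twin rack holds the look-alike.
- case: Fixed black specimen case, 110 (x) by 200 (y) by 45 mm high; origin: centre of its underside. Its seal bar lies along y at x = -42 mm (robot's side), 18 mm wide: four dark steel links, each 36 mm long, then at each end a fixed aluminium block (y 72 to 98 mm, both signs) with its top 50 mm above the origin. Loose links stand 6 to 8 mm above the blocks. The other case's bar is already level.
- link1 (a joint): Link 1 of the seal bar, at y = -54 mm of the case: metres pressed down, 0 to 0.002 at the start (top 8 to 6 mm above the end blocks), 0.008 fully home (top level with the end blocks). It only slides straight down, against about 6 N of friction, and stays where it is pushed.
- link2 (a joint): Link 2 of the seal bar, at y = -18 mm of the case: metres pressed down, 0 to 0.002 at the start (top 8 to 6 mm above the end blocks), 0.008 fully home (top level with the end blocks). It only slides straight down, against about 6 N of friction, and stays where it is pushed.
- link3 (a joint): Link 3 of the seal bar, at y = 18 mm of the case: metres pressed down, 0 to 0.002 at the start (top 8 to 6 mm above the end blocks), 0.008 fully home (top level with the end blocks). It only slides straight down, against about 6 N of friction, and stays where it is pushed.
- link4 (a joint): Link 4 of the seal bar, at y = 54 mm of the case: metres pressed down, 0 to 0.002 at the start (top 8 to 6 mm above the end blocks), 0.008 fully home (top level with the end blocks). It only slides straight down, against about 6 N of friction, and stays where it is pushed.
There are look-alikes about, which are no part of the job. Leave any blue or purple look-alike of the part that bears roller_grip alone. What is shaped like the rack but yellow is not meant.

How it is judged (in metres and radians):
On the way:
1. the roller's wheel has rolled at least 50 mm and pressed a link of the bar down ((value of joint wheel above 2 rad or value of joint wheel below -2 rad) and value of joint any of link1, link2, link3, link4 above 0.005 m), for 0.05 s.
At the end, for the whole second after the job is handed in: All four links within 3 mm of fully home, and the roller hanging released in its own rack: grip point within 15 mm (rack x) and 35 mm (rack y) of the rack's centre and within 8 mm of its resting height, within 10 degrees of upright and 20 degrees of the rack's direction (value of joint each of link1, link2, link3, link4 above 0.005 m and x of roller_grip in the frame of rack between -0.015 and 0.015 m and y of roller_grip in the frame of rack between -0.035 and 0.035 m and z of roller_grip in the frame of rack between 0.094 and 0.11 m and angle between roller_grip's own z axis and vertical below 0.17 rad and angle between the x axis of roller_grip and the x axis of rack, either way round below 0.35 rad); the robot touches nothing.
It fails at once if the gripper or arm pushes on the case or its bar (more than 3 N) (contact force between any of the fingers, the arm and case above 3 N).
It also fails if it takes over 48 s, if anything falls off the work surface, if the arm or the gripper's body presses on something with over 40 N, if the wrist force passes 120 N, or if a joint passes its speed limit or range.

## Working session

There is one attempt and no reset: what is moved stays moved. The work goes in short steps, Python scripts to look and compute and a shell command to move; the robot and the scene stay as the last step left them, time stands still between calls to the robot, and variables do not carry over. Pictures are saved under pics/ and viewed, at most 10 in all, crops included, and the job is handed in when it is done.

```bash
mkdir -p pics; python3 - <<'E'
from plant import r
import cv2
for n in("scene","top"):
    im=r.capture(n); cv2.imwrite(f"pics/{n}0.png",cv2.resize(im[:,:,::-1],(800,600),interpolation=cv2.INTER_CUBIC))
    p=r.camera_params(n); print(n,p)
print(r.get_state())
E
```

```text
scene {'mtx': array([[478.64294795,   0.        , 253.10541818],
       [  0.        , 478.64294795, 187.55744802],
       [  0.        ,   0.        ,   1.        ]]), 'rvec': array([ 0.7313211 ,  2.5390814 , -1.17648979]), 'tvec': array([ 0.39292996, -0.07802471,  1.1630321 ])}
top {'mtx': array([[499.83959559,   0.        , 257.72692786],
       [  0.        , 499.83959559, 190.89285868],
       [  0.        ,   0.        ,   1.        ]]), 'rvec': array([ 2.13822921, -2.08294037,  0.20889856]), 'tvec': array([-0.00946922,  0.45102036,  1.02647949])}
{'time_s': 0.1, 'joints': array([ 8.57764461e+01,  2.05865384e+01,  6.39355414e-01, -1.85017655e-02,
       -7.01377401e+01, -1.65055450e+01]), 'qd': array([ 0.04198925, -0.06614548,  0.24248054,  0.07662107,  0.06070211,
       -0.04447918]), 'joint_torque': array([-2.21846560e-03, -5.84167349e+01,  2.93753010e+01,  7.01553270e+00,
        1.01927086e-02, -5.61882530e-05]), 'tcp_pos': array([0.23880379, 0.63089568, 0.24472544]), 'eef_rot': array([ 1.79913634e+02, -7.45249130e-03, -2.07353923e+01]), 'contact_force': array([ 0.06271374, -0.08904803,  0.40383799]), 'moment': array([-0.04619246,  0.01621077, -0.00173702]), 'gripper_force': 0.0, 'gripper_width': 0.08772389723708923}
```

View pics/scene0.png

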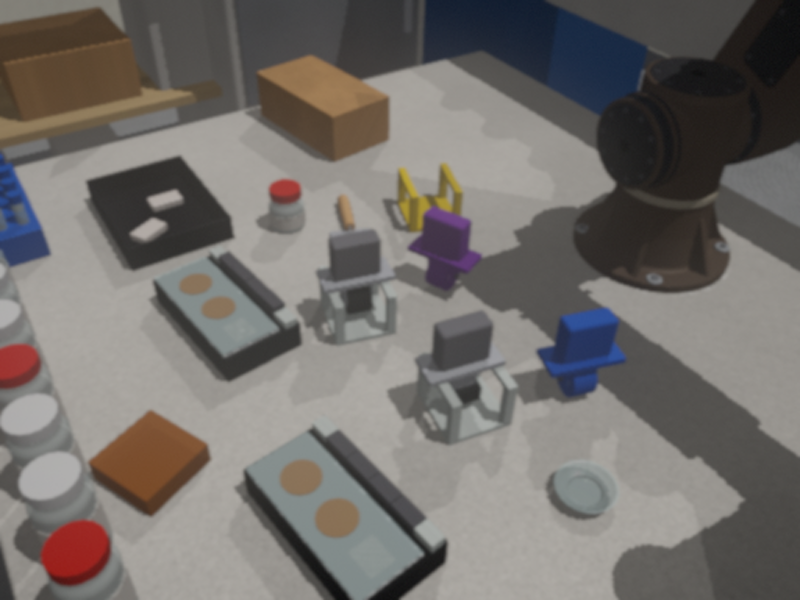

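View pics/top0.png

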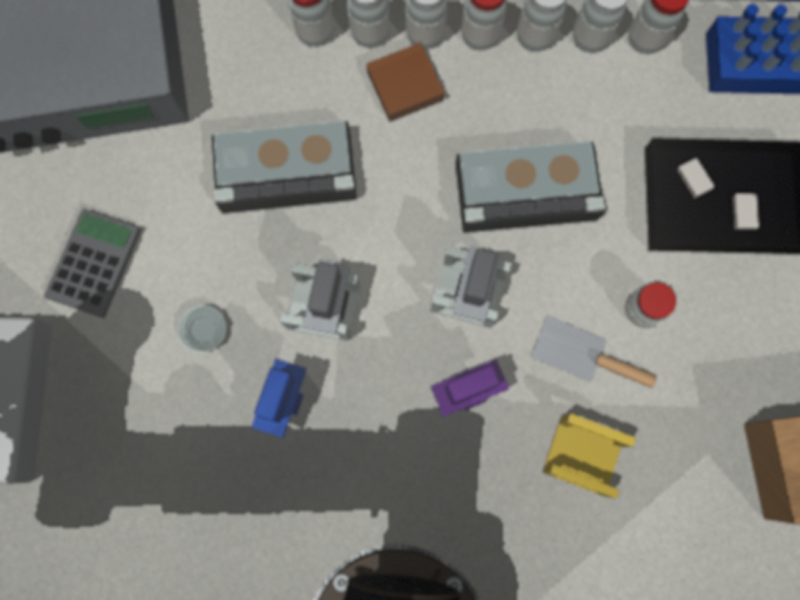

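The top view shows the two cases at about (285,165) and (530,185), and the two grey tools in their racks at (323,295) and (477,280). I'm zooming in to tell the wheel from the foot and the loose bar from the level one.

```bash
python3 - <<'E'
import cv2,numpy as np
from plant import r
im=np.mean([r.capture("scene") for _ in range(4)],0).astype(np.uint8)[:,:,::-1]
# 512x384 coords
def c(x0,y0,w=100,h=75): return cv2.resize(im[y0:y0+h,x0:x0+w],(400,300),interpolation=cv2.INTER_CUBIC)
a=np.vstack([np.hstack([c(190,145),c(250,200)]),np.hstack([c(110,152),c(190,268,100,75)])])
a=np.clip(a.astype(float)*1.5,0,255).astype(np.uint8)
cv2.imwrite("pics/crop.png",a)
E
```

```text
(no output)
```

View pics/crop.png

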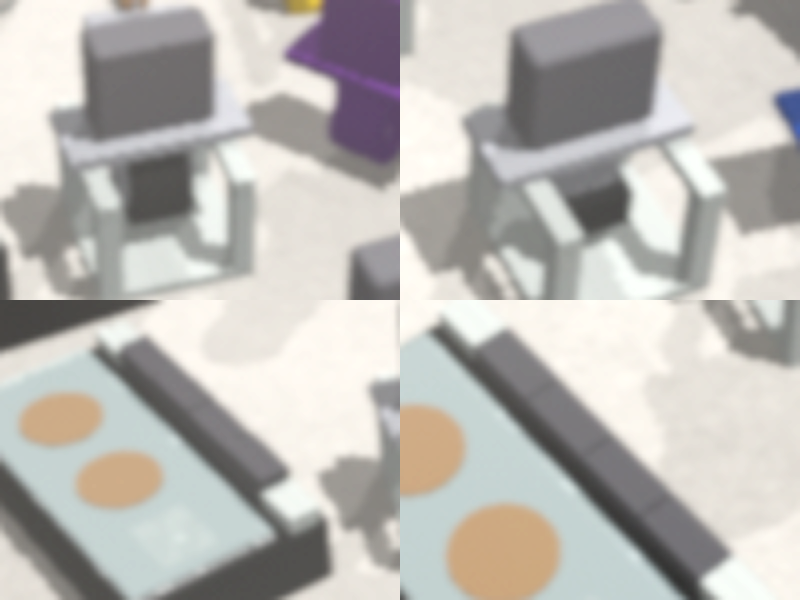

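The bottom-left crop (the case beside the black tray) shows its links stepped up above the end blocks. In the bottom-right crop they are flush. The left tool seems to have the wheel, so I'm checking its underside closer.

```bash
python3 - <<'E'
import cv2,numpy as np
from plant import r
im=np.mean([r.capture("scene") for _ in range(8)],0)[:,:,::-1]
def c(x0,y0,w=50,h=50): return cv2.resize(np.clip(255*(im[y0:y0+h,x0:x0+w]/255)**.5,0,255).astype(np.uint8),(400,400),interpolation=cv2.INTER_CUBIC)
cv2.imwrite("pics/crop2.png",np.hstack([c(204,172),c(268,228)]))
E
```

```text
(no output)
```

View pics/crop2.png

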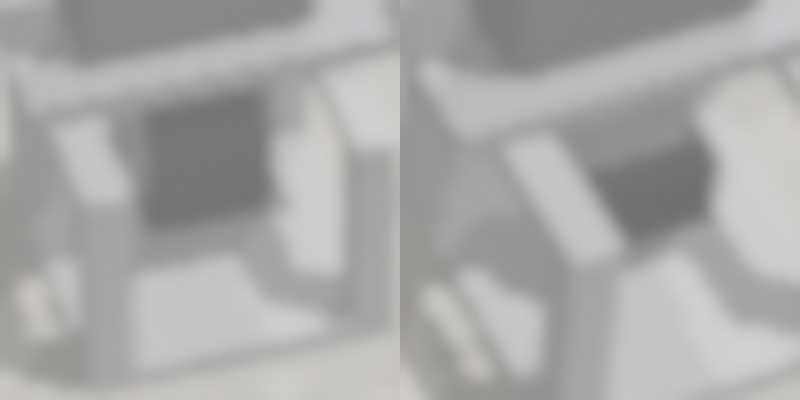

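The left tool shows a dark wheel between fork cheeks. The right tool is a stem on a flat foot. So the roller is the tool at top-view (477,280). Next is a precise crop of the roller and the loose case.

```bash
python3 - <<'E'
import cv2,numpy as np
from plant import r
im=np.mean([r.capture("top") for _ in range(6)],0)[:,:,::-1]
def c(x0,y0,w,h,s): return cv2.resize(np.clip(255*(im[y0:y0+h,x0:x0+w]/255)**.6,0,255).astype(np.uint8),None,fx=s,fy=s,interpolation=cv2.INTER_CUBIC)
a=c(272,152,64,60,6); b=c(285,85,110,66,7)
print(a.shape,b.shape)
cv2.imwrite("pics/t1.png",np.hstack([a,np.zeros((360,16,3),np.uint8),c(286,86,106,60,3.77)[:226].copy() if 0 else cv2.copyMakeBorder(c(286,86,100,65,4),0,100,0,0,0)]))
E
```

```text
(360, 384, 3) (462, 770, 3)
```

View pics/t1.png

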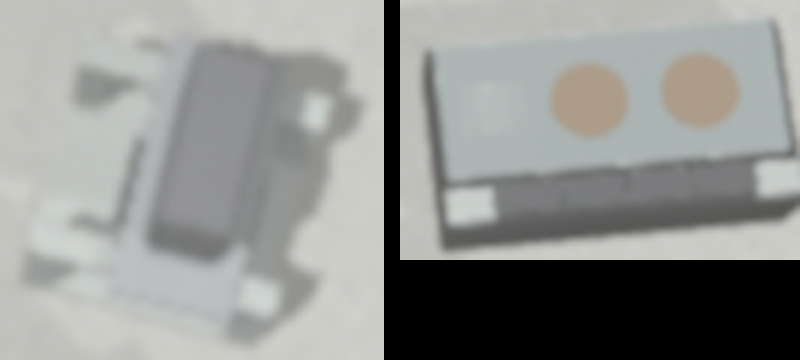

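```bash
cat > h.py <<'E'
import cv2,numpy as np
from plant import r
def cam(n):
    p=r.camera_params(n);R=cv2.Rodrigues(np.array(p["rvec"]))[0];t=np.array(p["tvec"]).ravel();return np.array(p["mtx"]),R,t
def back(n,uv,z):
    K,R,t=cam(n);C=-R.T@t;out=[]
    for u,v in uv:
        d=R.T@np.linalg.inv(K)@[u,v,1];out.append(C+d*(z-C[2])/d[2])
    return np.array(out)
def proj(n,X):
    K,R,t=cam(n);q=(K@(R@np.atleast_2d(X).T+t[:,None])).T;return q[:,:2]/q[:,2:]
E
python3 - <<'E'
from h import *
np.set_printoptions(precision=4,suppress=True)
for n in("scene","top"):
    K,R,t=cam(n);print(n,-R.T@t)
g=np.array([(193,46),(270,52),(228,240),(153,230)])/6+[272,152]
G=back("top",g,.130);print(G,G.mean(0)); print("edges",np.linalg.norm(np.roll(G,-1,0)-G,axis=1))
a=np.array([(32,50),(374,20),(394,152),(47,183)])/4+[286,86]
A=back("top",a,.045);print(A);print("edges",np.linalg.norm(np.roll(A,-1,0)-A,axis=1))
b=np.array([(46,188),(95,184),(97,222),(47,227),(353,162),(397,157)])/4+[286,86]
print(back("top",b,.050))
# scene: block-top, grip top in 800x600 coords
s=np.array([(331,237),(377,232)])*.64
# grip top corners from crop1 (x4, offset 190,145)
s=np.array([(85,18),(180,8),(212,38),(90,52)])/4+[190,145]
S=back("scene",s,.130);print("scene grip",S,S.mean(0))
s=np.array([(97,343),(128,325),(140,340),(262,490),(290,480),(322,508),(295,530)])
s=(s-[0,300])/4+[110,152]
print("scene blocks",back("scene",s,.05))
E
```

```text
scene [0.8449 0.5768 0.683 ]
top [ 0.2337 -0.0079  1.0966]
[[ 0.4999 -0.0896  0.13  ]
 [ 0.4985 -0.1153  0.13  ]
 [ 0.4342 -0.1016  0.13  ]
 [ 0.4369 -0.077   0.13  ]] [ 0.4674 -0.0959  0.13  ]
edges [0.0257 0.0657 0.0248 0.0643]
[[ 0.6641 -0.073   0.045 ]
 [ 0.6867 -0.2641  0.045 ]
 [ 0.6093 -0.2734  0.045 ]
 [ 0.5866 -0.0822  0.045 ]]
edges [0.1924 0.0779 0.1925 0.0781]
[[ 0.582  -0.0813  0.05  ]
 [ 0.585  -0.1081  0.05  ]
 [ 0.5633 -0.1093  0.05  ]
 [ 0.5598 -0.0821  0.05  ]
 [ 0.6012 -0.2495  0.05  ]
 [ 0.6047 -0.2737  0.05  ]]
scene grip [[ 0.4924 -0.116   0.13  ]
 [ 0.448  -0.0989  0.13  ]
 [ 0.4476 -0.069   0.13  ]
 [ 0.5039 -0.09    0.13  ]] [ 0.473  -0.0935  0.13  ]
scene blocks [[ 0.6082 -0.2599  0.05  ]
 [ 0.5875 -0.2666  0.05  ]
 [ 0.5872 -0.2503  0.05  ]
 [ 0.5841 -0.1033  0.05  ]
 [ 0.5689 -0.1028  0.05  ]
 [ 0.5648 -0.0757  0.05  ]
 [ 0.5832 -0.0683  0.05  ]]
```

```bash
cat >> h.py <<'E'
from scipy.spatial.transform import Rotation as Ro
def rows(tg):
    "tg: list of (x,y,z,yaw) world, tool down -> shift mm / rotvec rad in present tool frame"
    s=r.get_state();R0=Ro.from_euler("xyz",s["eef_rot"],degrees=True);p=np.array(s["tcp_pos"])
    print("t",s["time_s"],p.round(4),np.round(s["eef_rot"],2),"F",np.round(s["contact_force"],1),"w",round(s["gripper_width"],4))
    for x,y,z,w in tg:
        print((R0.inv().apply(np.array([x,y,z])-p)*1000).round(1),(R0.inv()*Ro.from_euler("xyz",[180,0,w],degrees=True)).as_rotvec().round(3))
E
python3 -c "
from h import *
rows([(.45,.3,.25,-15),(.469,-.095,.2,-11.7),(.469,-.095,.102,-11.7)])"
```

```text
t 1.0 [0.2389 0.6313 0.2456] [-180.     -0.    -20.73] F [-0.3 -0.2 -0.4] w 0.088
[314.7 235.2  -4.4] [-0.  -0.  -0.1]
[472.2 597.9  45.6] [-0.    -0.    -0.158]
[472.2 597.9 143.6] [-0.    -0.    -0.158]
```

```bash
python3 -m pendant '[[40,30,0,0,0,0],[85,63,0,0,0,0],[130,97,0,0,0,-0.03],[175,130,0,0,0,-0.06],[220,164,0,0,0,-0.08],[265,200,0,0,0,-0.1],[310,235,0,0,0,-0.1],[335,285,0,0,0,-0.12],[360,335,5,0,0,-0.14],[385,390,10,0,0,-0.158],[410,445,15,0,0,-0.158],[435,500,25,0,0,-0.158],[455,550,35,0,0,-0.158],[472,598,45,0,0,-0.158],[472,598,45,0,0,-0.158],[472,598,45,0,0,-0.158],[472,598,45,0,0,-0.158],[472,598,45,0,0,-0.158]]' 87
python3 - <<'E'
from h import *
im=np.mean([r.capture("scene") for _ in range(4)],0)[:,:,::-1]
cv2.imwrite("pics/s2.png",cv2.resize(np.clip(255*(im[110:260,150:350]/255)**.6,0,255).astype(np.uint8),(800,600),interpolation=cv2.INTER_CUBIC))
rows([(.469,-.095,.102,-11.7)])
print(proj("scene",[[.469,-.095,.13]]))
E
```

```text
time_s: 3.25
tcp_pos: [0.469, -0.0941, 0.2008]
eef_rot: [-180.0, -0.0, -11.6]
contact_force: [-0.4, -0.1, -0.1]
gripper_width: 0.087
gripper_force: 0.0
t 3.45 [ 0.4688 -0.0946  0.2007] [-1.800e+02 -1.000e-02 -1.162e+01] F [0.3 1.  0.1] w 0.087
[ 0.2  0.4 98.7] [-0.    -0.     0.001]
[[226.84736325 151.195619  ]]
```

View pics/s2.png

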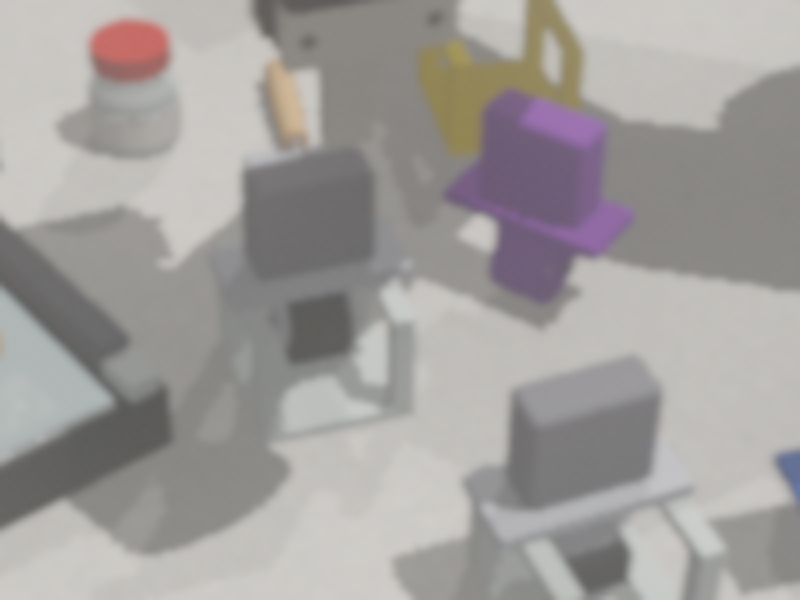

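The picture shows the roller's grip top at about crop (310,165), which matches the projected (307,165). The gripper is straight above it, so I'm descending and grasping.

```bash
python3 -m pendant '[[0,0,20,0,0,0],[0,0,45,0,0,0],[0,0,65,0,0,0],[0,0,80,0,0,0],[0,0,90,0,0,0],[0,0,98,0,0,0],[0,0,98,0,0,0],[0,0,98,0,0,0]]' 87
python3 -m pendant '[[0,0,0,0,0,0],[0,0,0,0,0,0],[0,0,0,0,0,0],[0,0,0,0,0,0],[0,0,0,0,0,0],[0,0,0,0,0,0],[0,0,0,0,0,0],[0,0,0,0,0,0]]' 20 55
```

```text
time_s: 4.45
tcp_pos: [0.469, -0.095, 0.103]
eef_rot: [-180.0, -0.0, -11.7]
contact_force: [0.2, -0.2, 0.9]
gripper_width: 0.0868
gripper_force: 0.0
time_s: 5.45
tcp_pos: [0.4686, -0.0952, 0.1025]
eef_rot: [180.0, 0.0, -11.7]
contact_force: [0.3, -1.1, 0.8]
gripper_width: 0.0282
gripper_force: 54.7
```

```bash
python3 -m pendant '[[0,0,-10,0,0,0],[0,0,-30,0,0,0],[0,0,-55,0,0,0],[0,0,-80,0,0,0],[0,0,-95,0,0,0],[0,0,-95,0,0,0]]'
python3 -c "
from h import *
rows([(.5904,-.2392,.19,6.75),(.5904,-.2392,.165,6.75)])"
```

```text
time_s: 6.2
tcp_pos: [0.4691, -0.0949, 0.1984]
eef_rot: [-179.9, -0.1, -11.7]
contact_force: [0.6, -0.3, -4.6]
gripper_width: 0.0277
gripper_force: 54.7
t 6.2 [ 0.4691 -0.0949  0.1984] [-1.7994e+02 -1.0000e-01 -1.1680e+01] F [ 0.6 -0.3 -4.6] w 0.0277
[148.  116.8   8.5] [-0.001 -0.002 -0.322]
[148.  116.8  33.5] [-0.001 -0.002 -0.322]
```

```bash
python3 -m pendant '[[20,15,0,0,0,-0.06],[50,40,0,0,0,-0.14],[80,65,0,0,0,-0.22],[110,90,5,0,0,-0.28],[135,108,8,0,0,-0.322],[148,117,8,0,0,-0.322],[148,117,20,0,0,-0.322],[148,117,30,0,0,-0.322],[148,117,33,0,0,-0.322],[148,117,33,0,0,-0.322],[148,117,33,0,0,-0.322]]'
python3 - <<'E'
from h import *
ims=[]
for n,c in(("scene",None),("top",None)):
    im=np.mean([r.capture(n) for _ in range(4)],0)[:,:,::-1]
    P=proj(n,[[.58,-.18,.06]])[0].astype(int); x0,y0=np.clip(P-[50,60],0,None)
    ims.append(cv2.resize(np.clip(255*(im[y0:y0+110,x0:x0+100]/255)**.6,0,255).astype(np.uint8),(400,440),interpolation=cv2.INTER_CUBIC)); print(x0,y0)
cv2.imwrite("pics/s3.png",np.hstack(ims))
rows([(.5904,-.2392,.1445,6.75),(.5763,-.12,.1445,6.75)])
E
```

```text
time_s: 7.58
tcp_pos: [0.5902, -0.2394, 0.1652]
eef_rot: [180.0, -0.1, 6.8]
contact_force: [-0.2, 0.1, -5.1]
gripper_width: 0.0275
gripper_force: 54.7
110 114
293 73
t 7.975 [ 0.59   -0.2397  0.1647] [ 1.80e+02 -1.00e-02  6.77e+00] F [ 0.3  0.5 -5.2] w 0.0278
[ 0.5 -0.4 20.2] [ 0. -0.  0.]
[   0.5 -120.4   20.1] [ 0. -0.  0.]
```

View pics/s3.png

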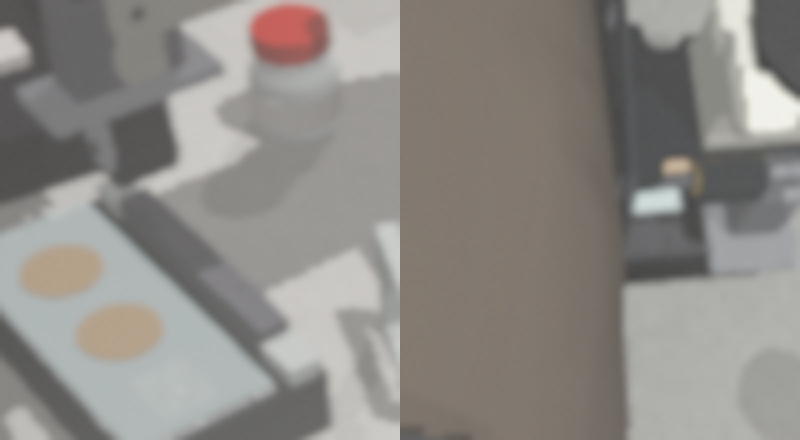

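```bash
python3 - <<'E'
from h import *
np.set_printoptions(precision=0,suppress=True)
a=np.radians(6.77);R=np.array([[np.cos(a),-np.sin(a)],[np.sin(a),np.cos(a)]])
def pr(o,xy,z): 
    p=np.array(o)+R@xy; return (proj("scene",[[*p,z]])[0]-[110,114])*4
g=(.59,-.2397)
print("plate corners z.13:",[pr(g,(x,y),.1285) for x in(-.048,.048) for y in(-.022,.022)])
print("wheel bottom edge:",[pr(g,(x,0.015),.0745+.005) for x in(-.015,.015)])
o=(.625,-.1747)
print("near block",[pr(o,(x,y),.05) for x in(-.051,-.033) for y in(.072,.098)])
print("far block",[pr(o,(x,y),.05) for x in(-.051,-.033) for y in(-.072,-.098)])
print("link4 end top",[pr(o,(x,.072),.058) for x in(-.051,-.033)])
E
```

```text
plate corners z.13: [array([183.,  33.]), array([226.,  69.]), array([18., 96.]), array([ 59., 135.])]
wheel bottom edge: [array([175., 162.]), array([125., 183.])]
near block [array([290., 323.]), array([319., 350.]), array([259., 337.]), array([288., 365.])]
far block [array([146., 188.]), array([123., 166.]), array([117., 200.]), array([ 94., 178.])]
link4 end top [array([289., 311.]), array([258., 325.])]
```

The roller outline matches its prediction within 1 px and sits over the bar's far link. The case may lie a few mm further along +y, which is harmless. First pass at about half depth.

```bash
python3 -m pendant '[[1,0,10,0,0,0],[1,0,17,0,0,0],[1,0,20,0,0,0],[1,0,20,0,0,0],[1,-10,20,0,0,0],[1,-20,20,0,0,0],[1,-30,20,0,0,0],[1,-40,20,0,0,0],[1,-50,20,0,0,0]]'
python3 -m pendant '[[0,-10,0,0,0,0],[0,-20,0,0,0,0],[0,-30,0,0,0,0],[0,-40,0,0,0,0],[0,-50,0,0,0,0],[0,-60,0,0,0,0],[0,-70,0,0,0,0],[0,-74,0,0,0,0],[0,-74,0,0,0,0]]'
python3 -m pendant '[[0,0,1,0,0,0],[0,0,2,0,0,0],[0,0,3,0,0,0],[0,0,4,0,0,0],[0,0,4,0,0,0]]'
```

```text
time_s: 9.1
tcp_pos: [0.5853, -0.189, 0.145]
eef_rot: [180.0, -0.1, 6.8]
contact_force: [-0.5, -0.3, 1.7]
gripper_width: 0.0278
gripper_force: 54.7
time_s: 10.22
tcp_pos: [0.5766, -0.1159, 0.1447]
eef_rot: [-180.0, -0.0, 6.8]
contact_force: [4.1, -0.2, 2.1]
gripper_width: 0.0277
gripper_force: 54.7
time_s: 10.85
tcp_pos: [0.5762, -0.1165, 0.1405]
eef_rot: [180.0, 0.0, 6.8]
contact_force: [3.3, -0.6, 2.0]
gripper_width: 0.0277
gripper_force: 54.7
```

```bash
python3 -m pendant '[[0,0,1,0,0,0],[0,0,2,0,0,0],[0,0,2,0,0,0]]'
python3 -m pendant '[[0,0,1,0,0,0],[0,0,1,0,0,0]]'
```

```text
time_s: 11.22
tcp_pos: [0.5765, -0.1168, 0.1402]
eef_rot: [179.9, -0.0, 6.8]
contact_force: [-0.9, -0.5, 14.2]
gripper_width: 0.0276
gripper_force: 54.7
time_s: 11.48
tcp_pos: [0.5766, -0.117, 0.1401]
eef_rot: [179.9, -0.1, 6.8]
contact_force: [-2.1, 0.5, 19.6]
gripper_width: 0.0279
gripper_force: 54.7
```

```bash
python3 -m pendant '[[0,8,0,0,0,0],[0,16,0,0,0,0],[0,24,0,0,0,0],[0,32,0,0,0,0],[0,40,0,0,0,0],[0,40,0,0,0,0]]'
python3 -m pendant '[[0,8,0,0,0,0],[0,16,0,0,0,0],[0,24,0,0,0,0],[0,32,0,0,0,0],[0,40,0,0,0,0],[0,40,0,0,0,0]]'
python3 -m pendant '[[0,8,0,0,0,0],[0,16,0,0,0,0],[0,24,0,0,0,0],[0,32,0,0,0,0],[0,40,0,0,0,0],[0,40,0,0,0,0]]'
```

```text
time_s: 12.22
tcp_pos: [0.5811, -0.1574, 0.1401]
eef_rot: [179.9, -0.0, 6.8]
contact_force: [-2.6, -1.9, 19.6]
gripper_width: 0.0276
gripper_force: 54.7
time_s: 12.98
tcp_pos: [0.5855, -0.1973, 0.1401]
eef_rot: [179.9, -0.0, 6.8]
contact_force: [-3.7, -1.2, 20.2]
gripper_width: 0.0283
gripper_force: 54.7
time_s: 13.72
tcp_pos: [0.5899, -0.2371, 0.1402]
eef_rot: [179.9, 0.0, 6.8]
contact_force: [-4.3, -0.8, 20.3]
gripper_width: 0.028
gripper_force: 54.7
```

```bash
python3 -m pendant '[[0,-10,0,0,0,0],[0,-20,0,0,0,0],[0,-30,0,0,0,0],[0,-40,0,0,0,0],[0,-50,0,0,0,0],[0,-60,0,0,0,0],[0,-70,0,0,0,0],[0,-80,0,0,0,0],[0,-90,0,0,0,0],[0,-100,0,0,0,0],[0,-110,0,0,0,0],[0,-118,0,0,0,0],[0,-118,-5,0,0,0],[0,-118,-20,0,0,0],[0,-118,-40,0,0,0],[0,-118,-60,0,0,0],[0,-118,-60,0,0,0]]'
python3 - <<'E'
from h import *
ims=[]
im=np.mean([r.capture("scene") for _ in range(4)],0)[:,:,::-1]
x0,y0=110,80
cv2.imwrite("pics/s4.png",cv2.resize(np.clip(255*(im[y0:y0+150,x0:x0+200]/255)**.6,0,255).astype(np.uint8),(800,600),interpolation=cv2.INTER_CUBIC))
rows([(.4688,-.095,.2,-11.7),(.4688,-.095,.1030,-11.7)])
E
```

```text
time_s: 15.85
tcp_pos: [0.5768, -0.1186, 0.1987]
eef_rot: [-180.0, -0.1, 6.8]
contact_force: [0.2, 1.2, -3.3]
gripper_width: 0.0275
gripper_force: 54.7
t 16.05 [ 0.5756 -0.1184  0.1963] [-1.7998e+02  1.4000e-01  6.7500e+00] F [ 0.4 -0.1 -4.2] w 0.0277
[-103.3  -35.8   -3.5] [-0.     0.002  0.322]
[-103.1  -35.8   93.5] [-0.     0.002  0.322]
```

View pics/s4.png

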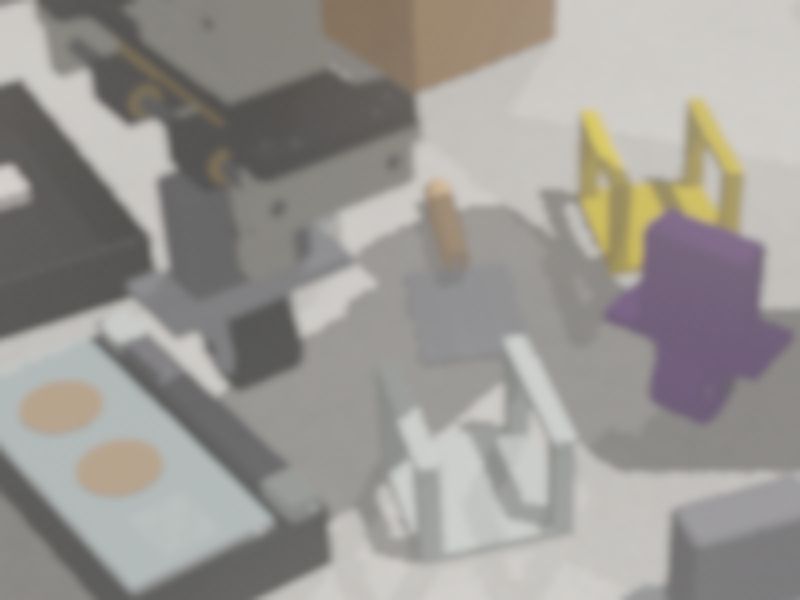

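The links now sit level with the near end block at (290,485), and the rack is free at (475,450). I'm taking the roller home.

```bash
python3 -m pendant '[[-15,-5,-4,0,0,0.04],[-40,-14,-4,0,0,0.12],[-65,-22,-4,0,0,0.2],[-85,-29,-4,0,0,0.27],[-98,-34,-4,0,0,0.322],[-103,-36,-4,0,0,0.322],[-103,-36,-4,0,0,0.322],[-103,-36,-4,0,0,0.322],[-103,-36,-4,0,0,0.322]]'
python3 -c "
from h import *
rows([(.4688,-.095,.1030,-11.7)])"
```

```text
time_s: 17.18
tcp_pos: [0.4704, -0.0948, 0.2014]
eef_rot: [180.0, 0.0, -11.7]
contact_force: [0.1, 0.2, -4.3]
gripper_width: 0.0276
gripper_force: 54.7
t 17.175 [ 0.4704 -0.0948  0.2014] [ 1.7999e+02  2.0000e-02 -1.1670e+01] F [ 0.1  0.2 -4.3] w 0.0276
[-1.5  0.5 98.4] [0.    0.    0.001]
```

```bash
python3 -m pendant '[[-1,0,15,0,0,0],[-1,0,35,0,0,0],[-1,0,55,0,0,0],[-1,0,75,0,0,0],[-1,0,87,0,0,0],[-1,0,93,0,0,0],[-1,0,96,0,0,0],[-1,0,98,0,0,0],[-1,0,98,0,0,0],[-1,0,98,0,0,0]]'
```

```text
time_s: 18.42
tcp_pos: [0.4693, -0.0945, 0.1039]
eef_rot: [-180.0, -0.0, -11.7]
contact_force: [-0.3, -0.1, -4.0]
gripper_width: 0.0275
gripper_force: 54.7
```

```bash
python3 -m pendant '[[0,0,1,0,0,0],[0,0,2,0,0,0],[0,0,2,0,0,0]]'
```

```text
time_s: 18.8
tcp_pos: [0.4693, -0.0945, 0.1025]
eef_rot: [-180.0, -0.0, -11.7]
contact_force: [-4.5, 1.0, 7.0]
gripper_width: 0.0277
gripper_force: 54.7
```

Resting on the rails. Releasing and retracting.

```bash
python3 -m pendant '[[0,0,0,0,0,0],[0,0,0,0,0,0],[0,0,0,0,0,0],[0,0,0,0,0,0],[0,0,0,0,0,0],[0,0,0,0,0,0]]' 87
python3 -m pendant '[[0,0,-15,0,0,0],[0,0,-40,0,0,0],[0,0,-70,0,0,0],[0,0,-110,0,0,0],[0,0,-150,0,0,0],[-10,-50,-150,0,0,0],[-20,-100,-150,0,0,0],[-30,-150,-150,0,0,0],[-40,-200,-150,0,0,0],[-40,-250,-150,0,0,0],[-40,-250,-150,0,0,0],[-40,-250,-150,0,0,0]]'
python3 - <<'E'
from h import *
ims=[]
for n,(x0,y0) in(("scene",(150,130)),("top",(265,85))):
    im=np.mean([r.capture(n) for _ in range(4)],0)[:,:,::-1]
    ims.append(cv2.resize(np.clip(255*(im[y0:y0+120,x0:x0+100]/255)**.6,0,255).astype(np.uint8),(400,480),interpolation=cv2.INTER_CUBIC))
cv2.imwrite("pics/s5.png",np.hstack(ims))
E
```

```text
time_s: 19.55
tcp_pos: [0.469, -0.0946, 0.1015]
eef_rot: [180.0, 0.0, -11.7]
contact_force: [0.4, -0.2, -0.5]
gripper_width: 0.082
gripper_force: 0.0
time_s: 21.05
tcp_pos: [0.4802, 0.1584, 0.2512]
eef_rot: [180.0, 0.0, -11.6]
contact_force: [0.5, -0.2, 0.7]
gripper_width: 0.0869
gripper_force: 0.0
```

View pics/s5.png

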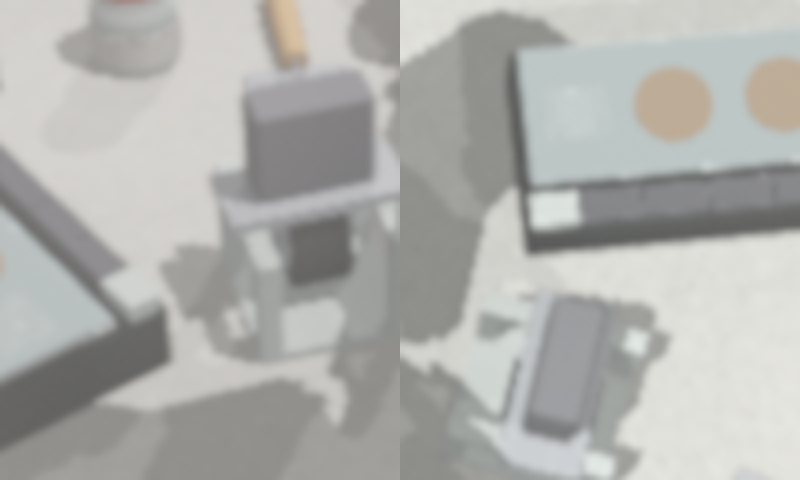

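The roller hangs upright on both rails (scene crop (310,150)) just as it did at the start. The links are flush with the end block at (135,285). Handing in.

```bash
python3 -c "
from plant import r
print(r.close_job())"
```

```text
the job is handed in; nothing more can be done
None
```

The job is handed in at about 21 s: the last pictures show the links level with the end block and the roller hanging upright and released in its own rack; no verdict came back.

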